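# Ballast the baby-camera stand and hold its mast extended

## Task

Load the ballast pocket of the baby-camera stand so that it cannot topple: the dark steel weight first, then the cork spacer on it, then the yellow cover plate on top, each lying flat and square between the corner guides. Then pinch the camera so that its green release button is pressed in, and pull the camera straight up through the first stop to the second, where both tube sections are fully out; the mast springs back if let go, so finish still gripping the camera and holding it fully extended. Leave the pump bottle, teether and giraffe where they are.

Things in the scene. Friction and masses are not known exactly. Their poses are not given: they have to be found in the camera images.
- stand: Baby-camera stand, fixed to the surface: a grey foot plate 290 x 116 x 10 mm. Origin: centre of its underside; x along the foot (ballast pocket at the -x end, nearer the robot; telescopic mast at x = +80 mm, y = 0), z up. The mast's outer tube (34 mm diameter) ends 130 mm above the work surface. The camera sits on top.
- pocket (a point): Centre of the ballast pocket's floor, at x = -75 mm on the stand, 10 mm above the work surface; axes as the stand's. The pocket is 72 mm (x) by 48 mm (y) inside, bounded only by four blue L-shaped corner guides 5 mm thick and 50 mm tall; the guides leave the middle 54 mm of each long (x-running) side open, so fingers gripping a part across its 40 mm width go down there (foot plate below, top at 10 mm).
- weight: Loose dark steel ballast weight, block 64 (x) x 40 (y) x 24 (z) mm, about 0.5 kg. Origin: centre of its underside. Lies flat on the surface at the start. Goes into the pocket first, its x along the stand's x (either way round).
- spacer: Loose cork-brown rigid spacer, 64 (x) x 40 (y) x 18 (z) mm, about 40 g. Origin: centre of its underside. Lies flat on the surface. Goes second, on the weight (its underside then 24 mm above the pocket floor).
- cover: Loose yellow plastic cover plate, 64 (x) x 40 (y) x 18 (z) mm, about 50 g. Origin: centre of its underside. Lies flat on the surface. Goes third, on the spacer (its underside then 42 mm above the pocket floor).
- camera: White baby-camera head on top of the mast: block 50 (x) x 40 (y) x 60 (z) mm, black lens on its -x face. Origin: centre of the block, 165 mm above the work surface at the start (top at 195 mm), on the mast axis; axes as the stand's. It moves only straight up, 100 mm in all, and is gripped from above across y. With the button fully in, the pinched width is 42 mm. It is locked down until the button is pressed.
- button_face (a point): Centre of the outer face of the green release button, a pad 32 (x) x 38 (z) mm standing 7 mm proud of the camera's +y side, at the height of the camera's centre. Pinching it against the opposite (-y) side of the camera presses it.
- release (a joint): Travel of the release button into the camera, m: 0 out, 0.005 fully in. Sprung, 2.5 N to start and 5 N fully in; springs out when let go. The lock opens beyond about 0.003; keep it pressed while pulling.
- inner_tube (a joint): Extension of the inner tube (carrying the camera) out of the middle tube, m: 0 home to 0.05 at its end stop. It comes out first (about 3 to 6 N): the first stop is at 0.05.
- mid_tube (a joint): Extension of the middle tube out of the outer tube, m: 0 home to 0.05 at its end stop. It follows after the first stop under a firmer pull (about 7 to 9 N): the second stop is with this and inner_tube both at 0.05, the camera 100 mm higher than at the start. A spring draws both tubes back when let go.
- pump_bottle: Bystander: steel pump bottle, 62 mm diameter, 164 mm tall. Origin: centre of its underside.
- teether: Bystander: orange teether ring, 76 mm across, 14 mm thick, lying flat. Origin: centre of its underside.
- giraffe: Bystander: wooden giraffe, about 165 mm tall, standing on a white turntable 140 mm across and 16 mm high. Origin: between its feet.
There are look-alikes about, which are no part of the job. What is meant by the weight is not red, and is the larger of those in its own colour.

How it is judged:
By the outcome, as a careful person would: the job done as asked, in the order asked, and still so for the second after the job is handed in, while the arm keeps its last pose, push and grip.
It also fails if it takes over 72 s, if anything falls off the work surface, if the arm or the gripper's body presses on something with over 40 N, if the wrist force passes 120 N, or if a joint passes its speed limit or range.

## Robot

A 7-joint arm with a two-finger parallel gripper is mounted at the origin on the work surface. World frame = base frame: x ahead of the robot, y to its left, z up, the work surface at z = 0. Lengths are in m, angles in rad, forces in N, time in s.
With the tool pointing down it reaches from about 0.4 to 0.85 m from the base axis. Payload 10.4 kg.
Tool frame: the origin (TCP) lies between the finger pads; the fingertips stand 17 mm ahead of it and the grasp point (between the pads) lies 2 mm behind it; z points along the fingers, y is the line along which they close (so a half turn about z gives the same grasp; the last joint's range is limited). The gripper opens to 85 mm and grips with 20 to 120 N. Pads are 22 mm wide; open, the fingers measure 114 mm over their backs; the gripper's body (76 mm by 85 mm) begins 54 mm behind the grasp point. The pads swing forward as they close: fully open they stand 13 mm farther back than shut.
Start: joints at [-1.29, 0.332, -0.065, 1.46, 0.022, 1.35, -0.088], TCP at [0.187, 0.596, 0.248] pointing down, gripper open.
Joint ranges: [-2.6, 2.6], [-0.5, 2.12], [-1.47, 1.34], [0.16, 2.42], [-1.27, 4.41], [0.06, 2.06], [-2.6, 2.6]. Speed limits (rad/s): [2.22, 2.22, 2.79, 2.79, 3.14, 3.14, 3.14].

## Interface

Orientations are given as a unit quaternion [x, y, z, w].
In Python, from workcell import readout, imaging, manip gives the robot as it stands. The module is installed in compiled form; this text tells all that it offers.
- The arm moves only by the shell command python3 -m crank 'ROWS' [OPENING] [FORCE]. ROWS is JSON, a list of rows, each a list of 4 numbers: the shift along the tool's x, y, z as a fraction of full scale, then the turn about the tool's z as a fraction of full scale. In form: [[x, y, z, yaw], ...]. A call has 1 to 5 rows; each row is the pose to reach, as a shift and turn from the pose commanded when the call began, along the tool's axes at that moment; what a row does not reach only later rows make up. Full scale, the value 1, is 400 mm for a shift and 60 degrees for a turn. A row lasts 1/12 s, in which the tool goes at most 41.7 mm and 7.16 degrees, less where a joint would pass 70% of its speed; a pose out of reach is approached as far as the arm can. A call with a number of a shift or a turn outside -1 to 1 is refused whole. A call with a gripper value outside its range is refused whole. OPENING is the gripper command: -1 is shut, 1 is fully open, values between are in proportion, set as the call begins (- or left out, the last holds). The fingers move at their own pace and stop on an object; FORCE is the grip in N (left out, the last holds). Time passes only in rows, so rows that repeat a pose let the fingers close. It gives the time, the measured TCP pose, the force, the opening and the grip force at its end, in the units of the state.
- readout.get_obs(): the state, without advancing time (a new reading comes with each control period).
- imaging.camera(name): name is "scene" or "top"; returns a dict with "color" (400x640x3 uint8, red, green, blue), "fx", "fy", "cx", "cy" (pixels), "rvec" (rotation vector, rad) and "tvec" (3), from world to camera coordinates, as OpenCV has them. Camera axes: x right, y down, z forward; pixel columns grow to the right and rows downward; lengths in m; the calibration is good to about 2 mm. A picture is of the moment at which its call begins. There is no depth.
- manip.hand_in(): hands the job in; it is judged then, once.
The state is a dict: "clock": time; "joint_pos": joint angles; "joint_velocities": joint speeds; "tau": joint torques, N m; "position": TCP position; "ee_rot": TCP orientation; "ft_force": force on the tool from outside, world axes, zero at the start; "torque": the same for the moment, N m; "grip_width": opening from 0.0 (shut) to 1.0 (fully open); "grasp_force": force on a finger pad.
Only numpy, scipy, OpenCV 4.12 (cv2) and the standard library are available. Lean on these libraries where they do the work, as an engineer would, in place of code of your own. Each camera call takes 0.05 s, during which the arm holds its last target. There are 200 camera calls.

## Working session

There is one attempt and no reset: what is moved stays moved. The work goes in short steps, Python scripts to look and compute and a shell command to move; the robot and the scene stay as the last step left them, time stands still between calls to the robot, and variables do not carry over. Pictures are saved under pics/ and viewed, at most 13 in all, crops included, and the job is handed in when it is done.

```bash
mkdir -p pics
python3 - <<'E'
from workcell import readout, imaging
import cv2
o=readout.get_obs(); print(o)
for n in("scene","top"):
    c=imaging.camera(n); cv2.imwrite(f"pics/{n}0.png",c["color"][...,::-1]); print({k:v for k,v in c.items() if k!="color"})
E
```

```text
{'clock': 0.0, 'joint_pos': array([-1.28960581,  0.33288129, -0.06470755,  1.46093762,  0.02162386,
        1.34988022, -0.08849804]), 'joint_velocities': array([ 0.00038959,  0.00115538,  0.0002635 , -0.00024103,  0.00026697,
        0.00206702, -0.00031136]), 'tau': array([-1.57553668e-04, -6.25459170e+01,  4.88416920e-02, -3.91602981e+01,
        1.62283442e-02,  1.01063296e-02,  2.80308385e-06]), 'position': array([0.18686583, 0.59605126, 0.24751182]), 'ee_rot': array([ 1.51294380e-01,  9.88488499e-01, -7.02095557e-04, -6.43889485e-05]), 'ft_force': array([-0.07383812, -0.30514989, -0.01357524]), 'torque': array([0.00112569, 0.01164831, 0.00601191]), 'grasp_force': 0.0, 'grip_width': 1.0001639591397298}
{'fx': 440.40584220181125, 'fy': 440.40584220181125, 'cx': 317.79559702514007, 'cy': 206.33724422693288, 'rvec': array([ 1.47316744,  2.29958127, -0.69839361]), 'tvec': array([ 0.23289179, -0.31248408,  1.48917341])}
{'fx': 416.18848979530736, 'fy': 416.18848979530736, 'cx': 317.6401865506399, 'cy': 193.31058925758003, 'rvec': array([ 2.14642592, -2.16759079,  0.1312333 ]), 'tvec': array([-0.01166476,  0.54812976,  1.40580314])}
```

View pics/scene0.png

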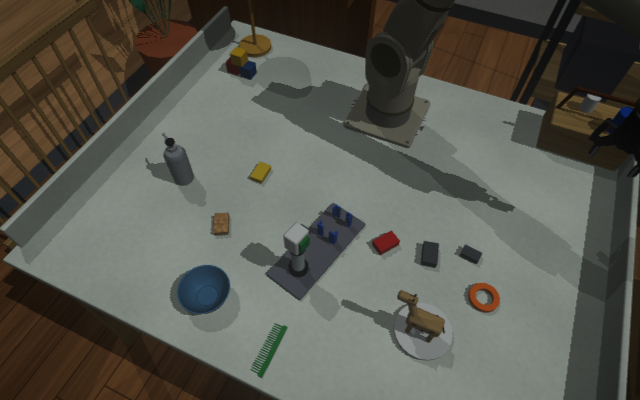

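View pics/top0.png

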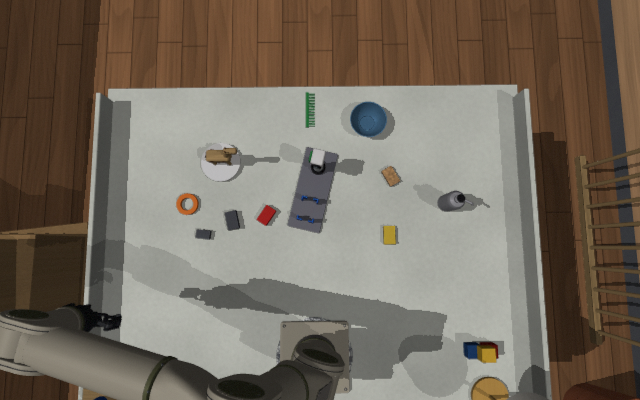

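The scene picture shows the stand at about (315,250) with the white camera at (297,238). The larger dark block is at (430,253), with red (385,242) and small dark (471,254) look-alikes. The cover is at (260,172) and the spacer at (221,223). The top view shows the weight at (233,220), the spacer at (390,176), the cover at (390,235) and the stand at (313,190). Next I measure these.

```bash
cat > h.py <<'E'
import numpy as np, cv2
from workcell import readout, imaging
from scipy.spatial.transform import Rotation as R
def cast(c,px,z):
    px=np.atleast_2d(np.asarray(px,float))
    Rm=R.from_rotvec(c["rvec"]).as_matrix()
    d=np.c_[(px[:,0]-c["cx"])/c["fx"],(px[:,1]-c["cy"])/c["fy"],np.ones(len(px))]@Rm
    o=-Rm.T@c["tvec"]; return o+d*((z-o[2])/d[:,2])[:,None]
def proj(c,p):
    return cv2.projectPoints(np.atleast_2d(np.asarray(p,float)),c["rvec"],c["tvec"],np.array([[c["fx"],0,c["cx"]],[0,c["fy"],c["cy"]],[0,0,1]]),None)[0][:,0]
def rect(c,lo,hi,roi,z,minA=20):
    x0,y0,x1,y1=roi
    im=cv2.resize(c["color"][y0:y1,x0:x1],None,fx=4,fy=4,interpolation=cv2.INTER_CUBIC)
    m=cv2.inRange(cv2.cvtColor(im,cv2.COLOR_RGB2HSV),np.array(lo),np.array(hi))
    out=[]
    for k in cv2.findContours(m,cv2.RETR_EXTERNAL,cv2.CHAIN_APPROX_NONE)[0]:
        if cv2.contourArea(k)<minA*16: continue
        px=(k[:,0]+.5)/4-.5+[x0,y0]
        w=cast(c,px,z)[:,:2]*1000
        (cx,cy),(a,b),t=cv2.minAreaRect(w.astype(np.float32))
        if a<b:a,b,t=b,a,t+90
        out.append((np.round([cx,cy,a,b],1),round((t+90)%180-90,1),np.round(px.mean(0),1)))
    return out
E
python3 - <<'E'
from h import *
T=imaging.camera("top");S=imaging.camera("scene")
o=-R.from_rotvec(T["rvec"]).as_matrix().T@T["tvec"];print("topcam",o)
for n,lo,hi,rt,rs,z in [
 ("weight",(0,0,0),(180,255,75),(222,205,246,236),(415,235,447,272),.024),
 ("cover",(20,120,60),(35,255,255),(375,220,405,250),(240,155,280,190),.018),
 ("spacer",(5,70,60),(19,255,255),(375,160,405,192),(205,205,240,243),.018),
 ("foot",(0,0,0),(180,110,125),(280,140,345,240),(260,195,370,300),.010)]:
    print(n,"top",rect(T,lo,hi,rt,z),"scene",rect(S,lo,hi,rs,z))
t=cv2.resize(T["color"][135:245,220:410],None,fx=4,fy=4,interpolation=cv2.INTER_CUBIC)
cv2.imwrite("pics/z1.png",t[...,::-1])
E
```

```text
topcam [ 0.37107846 -0.01857044  1.46247074]
weight top [(array([458.8, 279. ,  65. ,  42.9]), 13.3, array([232.3, 220. ]))] scene [(array([469.4, 282. ,  75.4,  45.6]), 12.4, array([429., 254.]))]
cover top [(array([ 403.8, -262.5,   62.4,   41.4]), 0.3, array([389.1, 234.7]))] scene [(array([ 410.7, -258.9,   71.4,   45.7]), -0.1, array([260.4, 171.9]))]
spacer top [(array([ 609.9, -273.3,   64.3,   42.9]), 29.2, array([390.4, 175.8]))] scene [(array([ 616.3, -269.7,   71. ,   41.6]), 29.5, array([221.3, 224. ]))]
foot top [(array([561.5, -16.5, 291.2, 155. ]), -13.9, array([315.9, 185.9]))] scene [(array([570.6,   2.2, 297.1, 260.7]), -14.1, array([308. , 253.2]))]
```

View pics/z1.png

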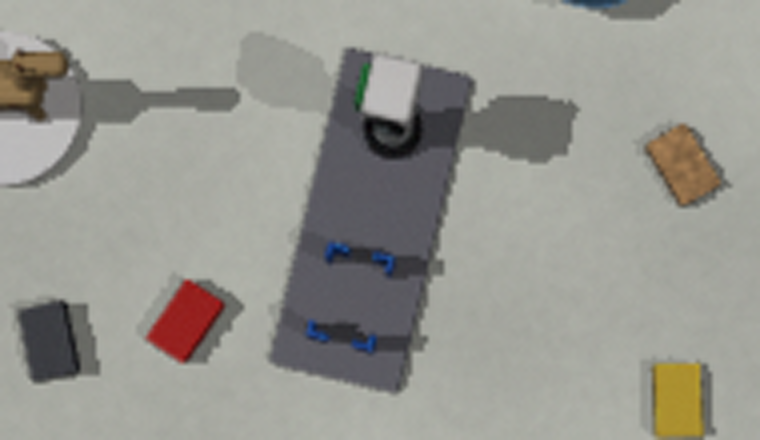

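The crop shows the foot corners at (345,47), (475,77), (400,392) and (270,362). The blue guides are at (338,252), (384,262), (317,331) and (367,343). The green button is on the camera's left, which is +y.

```bash
cat >> h.py <<'E'
def plan(wps,start=None):
    """wps: (name,x,y,z mm, tool-y angle deg). prints rows values from pose to pose"""
    o=readout.get_obs(); p=o["position"]*1000; Rm=R.from_quat(o["ee_rot"]).as_matrix()
    a=np.degrees(np.arctan2(Rm[1,1],Rm[0,1]))
    print("now",p.round(1),"yang",round(a,1),"tilt",Rm[:,2].round(3))
    for n,x,y,z,t in wps:
        t=t if t is not None else a
        d=np.array([x,y,z])-p; r=np.radians(a)
        ty=np.array([np.cos(r),np.sin(r),0]); tx=np.array([-np.sin(r),np.cos(r),0]) if Rm[0,0]*-np.sin(r)+Rm[1,0]*np.cos(r)>0 else np.array([np.sin(r),-np.cos(r),0])
        print(n,np.round([d@tx/400,d@ty/400,-d[2]/400,-(t-a)/60],3),"dist",round(np.linalg.norm(d)),"rows",int(np.ceil(max(np.linalg.norm(d)/41.7,abs(t-a)/7.16))))
        p=np.array([x,y,z]);a=t
E
python3 - <<'E'
from h import *
T=imaging.camera("top")
c=cast(T,np.array([[345,47],[475,77],[400,392],[270,362]])/4+[220,135]-.375,.010)[:,:2]*1000
ctr=c.mean(0);near=(c[2]+c[3])/2;far=(c[0]+c[1])/2
print(c.round(1),"ctr",ctr,"len",np.linalg.norm(far-near),np.linalg.norm(c[0]-c[1]),"yaw",np.degrees(np.arctan2(*(far-near)[::-1])))
u=(far-near)/np.linalg.norm(far-near);print("pocket",ctr-75*u,"mast",ctr+80*u)
S=imaging.camera("scene")
for C,roi in((T,(290,185,325,230)),(S,(310,195,360,250))):
    x0,y0,x1,y1=roi
    im=cv2.resize(C["color"][y0:y1,x0:x1],None,fx=4,fy=4,interpolation=cv2.INTER_CUBIC)
    m=cv2.inRange(cv2.cvtColor(im,cv2.COLOR_RGB2HSV),np.array((100,130,50)),np.array((125,255,255)))
    ys,xs=np.nonzero(m);px=np.c_[xs,ys]/4-.375+[x0,y0]
    w=cast(C,px,.06)[:,:2]*1000
    v=np.c_[w@u,w@np.array([-u[1],u[0]])]
    print("blue n",len(w),"ext",np.ptp(v,0)); mid=(v.max(0)+v.min(0))/2; print(mid[0]*u+mid[1]*np.array([-u[1],u[0]]))
# white camera top
print("cam",rect(T,(0,0,165),(180,40,255),(305,145,330,168),.195), "green",rect(T,(45,100,40),(80,255,255),(300,145,325,170),.165,3))
plan([("over",460,281,120,103),("down",460,281,22,103)])
E
```

```text
[[720.   23.3]
 [691.6 -92.2]
 [413.2 -22.6]
 [440.3  90.4]] ctr [ 5.66269661e+02 -2.61699752e-01] len 287.300263944125 118.91876471719443 yaw -13.756508821320322
pocket [493.42103178  17.57301792] mast [643.97486645 -19.2853986 ]
blue n 1079 ext [84.03079655 59.33017716]
[493.13807539  18.65897873]
blue n 2436 ext [102.77913445  71.76362046]
[508.21935261  24.3659569 ]
cam [(array([649.9, -16.4,  77.1,  61.7]), 89.4, array([317.6, 150.8]))] green [(array([651.7,   6.3,  35.9,   6. ]), -14.2, array([310. , 155.8]))]
now [186.9 596.3 248.1] yang 72.6 tilt [-0. -0. -1.]
over [-0.887 -0.548  0.32  -0.507] dist 436 rows 11
down [0.    0.    0.245 0.   ] dist 98 rows 3
```

```bash
for i in 1 2 3; do :; done
python3 -m crank '[[-0.296,-0.183,0.107,0],[-0.296,-0.183,0.107,0],[-0.296,-0.183,0.107,0],[-0.296,-0.183,0.107,0]]' 1 40
python3 -m crank '[[-0.296,-0.183,0.107,0],[-0.296,-0.183,0.107,0],[-0.296,-0.183,0.107,0],[-0.296,-0.183,0.107,0]]'
python3 -m crank '[[-0.296,-0.183,0.107,0],[-0.296,-0.183,0.107,0],[-0.296,-0.183,0.107,0],[-0.296,-0.183,0.107,0]]'
python3 -m crank '[[0,0,0,-0.507],[0,0,0,-0.507],[0,0,0,-0.507],[0,0,0,-0.507],[0,0,0,-0.507]]'
python3 - <<'E'
from h import *
plan([("fix",460,281,120,103),("down",460,281,22,103)])
T=imaging.camera("top");S=imaging.camera("scene")
a=cv2.resize(T["color"][195:245,205:265],None,fx=6,fy=6);b=cv2.resize(S["color"][200:280,380:476],None,fx=3.75,fy=3.75)
cv2.imwrite("pics/g1.png",np.hstack([a[:300],b[:300]])[...,::-1])
E
```

```text
clock: 0.63
position: [0.2817, 0.4867, 0.2041]
ee_rot: [0.154, 0.988, -0.001, 0.001]
ft_force: [0.6, -0.3, -0.8]
grip_width: 1.005
grasp_force: 0.0
clock: 0.97
position: [0.3722, 0.381, 0.1615]
ee_rot: [0.154, 0.988, -0.001, 0.0]
ft_force: [0.7, -0.9, -0.7]
grip_width: 1.0
grasp_force: 0.0
clock: 1.3
position: [0.4628, 0.2755, 0.1187]
ee_rot: [0.154, 0.988, -0.001, 0.0]
ft_force: [-0.1, 0.2, -0.9]
grip_width: 1.002
grasp_force: 0.0
clock: 1.72
position: [0.4602, 0.2805, 0.1199]
ee_rot: [-0.117, 0.993, 0.0, -0.0]
ft_force: [0.2, -0.5, -0.7]
grip_width: 1.002
grasp_force: 0.0
now [460.2 280.5 119.9] yang 103.4 tilt [-0.  0. -1.]
fix [ 0.     0.001 -0.     0.007] dist 1 rows 1
down [0.    0.    0.245 0.   ] dist 98 rows 3
```

View pics/g1.png

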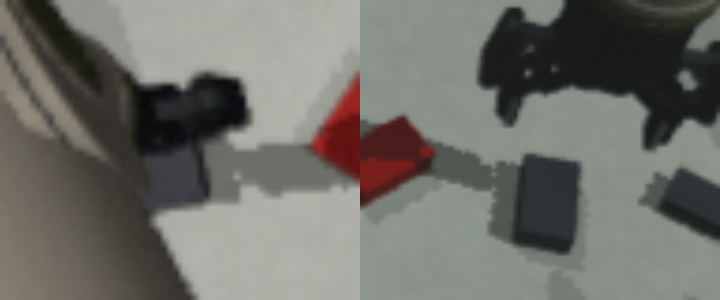

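The fingers straddle the weight: in the right half they are at (505,100) and (655,130), with the block at (548,200). I'll go down, grip and lift.

```bash
python3 -m crank '[[0,0,0.1,0],[0,0,0.17,0],[0,0,0.22,0],[0,0,0.245,0],[0,0,0.245,0]]' 0.6 60
python3 -m crank '[[0,0,0,0],[0,0,0,0],[0,0,0,0],[0,0,0,0],[0,0,0,0]]' -1 60
python3 -m crank '[[0,0,-0.1,0],[0,0,-0.2,0],[0,0,-0.27,0],[0,0,-0.27,0]]'
python3 - <<'E'
from h import *
T=imaging.camera("top");S=imaging.camera("scene")
b=cv2.resize(S["color"][190:280,380:476],None,fx=5,fy=5)
cv2.imwrite("pics/g2.png",b[...,::-1])
plan([("mid",477,150,132,76.2),("over",493.3,18.3,130,76.2),("down",493.3,18.3,34,76.2)])
E
```

```text
clock: 2.23
position: [0.459, 0.2798, 0.0199]
ee_rot: [-0.113, 0.994, -0.001, -0.002]
ft_force: [-0.3, 0.2, -0.0]
grip_width: 0.8
grasp_force: 0.0
clock: 2.65
position: [0.4613, 0.2817, 0.0239]
ee_rot: [-0.113, 0.994, 0.001, 0.001]
ft_force: [-0.4, 0.6, 6.2]
grip_width: 0.454
grasp_force: 61.9
clock: 2.98
position: [0.4631, 0.2824, 0.1369]
ee_rot: [-0.113, 0.994, 0.003, 0.004]
ft_force: [1.8, 0.5, -4.5]
grip_width: 0.456
grasp_force: 63.6
now [460.6 280.9 131.1] yang 103.0 tilt [ 0.002  0.002 -1.   ]
mid [ 0.034 -0.328 -0.002  0.447] dist 132 rows 4
over [-0.118 -0.31   0.005 -0.   ] dist 133 rows 4
down [ 0.    0.    0.24 -0.  ] dist 96 rows 3
```

View pics/g2.png

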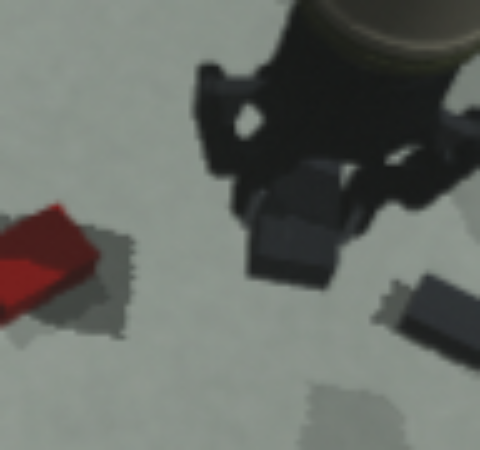

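The weight is gripped and level at (290,250), clear of the red block.

```bash
python3 -m crank '[[0.01,-0.1,-0.002,0.119],[0.02,-0.2,-0.002,0.238],[0.034,-0.29,-0.002,0.357],[0.034,-0.328,-0.002,0.447],[0.034,-0.328,-0.002,0.447]]'
python3 -m crank '[[-0.035,-0.09,0.005,0],[-0.07,-0.18,0.005,0],[-0.1,-0.26,0.005,0],[-0.118,-0.31,0.005,0],[-0.118,-0.31,0.005,0]]'
python3 - <<'E'
from h import *
S=imaging.camera("scene");plan([("down",493.3,18.3,36,76.2),("fixed",493.3,18.3,130,76.2)])
im=cv2.resize(S["color"][160:260,285:385],None,fx=6,fy=6,interpolation=cv2.INTER_CUBIC)
cv2.imwrite("pics/p1.png",im[...,::-1])
o=readout.get_obs();Rm=R.from_quat(o["ee_rot"]).as_matrix()
for sx in(-32,32):
  for sy in (-20,20): print(((proj(S,o["position"]+Rm@np.array([sx,sy,24])/1000)-[285,160])*6).round())
E
```

```text
clock: 3.5
position: [0.4761, 0.1443, 0.129]
ee_rot: [0.127, 0.992, -0.002, -0.001]
ft_force: [0.2, 0.5, -4.1]
grip_width: 0.449
grasp_force: 63.5
clock: 3.92
position: [0.4919, 0.0127, 0.1273]
ee_rot: [0.123, 0.992, -0.001, -0.001]
ft_force: [-0.2, -0.5, -4.3]
grip_width: 0.452
grasp_force: 63.5
now [491.9  15.7 127.3] yang 76.0 tilt [-0.002 -0.001 -1.   ]
down [-0.002  0.007  0.228 -0.004] dist 91 rows 3
fixed [ 0.     0.    -0.235 -0.   ] dist 94 rows 3
[[214. 313.]]
[[288. 363.]]
[[304. 219.]]
[[377. 266.]]
```

View pics/p1.png

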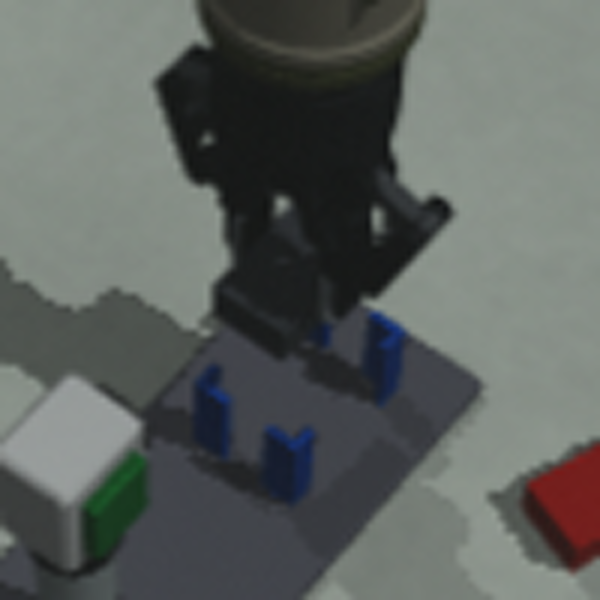

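The weight's lower corners are at (217,313) and (283,357), within about 1 px of my prediction. The guide tops are near (210,378), (290,435) and (385,325). I'll check the guides' prediction too.

Run:
```python
from h import *
S=imaging.camera("scene");r=np.radians(-13.9);u=np.array([np.cos(r),np.sin(r)]);v=np.array([-u[1],u[0]])
for a in(-1,1):
  for b in(-1,1):
    for z in (.06,.01):
      p=np.array([.4933,.0183])+a*.041*u+b*.029*v
      print(a,b,z,((proj(S,[*p,z])-[285,160])*6).round())
```

```text
-1 -1 0.06 [[300. 256.]]
-1 -1 0.01 [[296. 315.]]
-1 1 0.06 [[403. 322.]]
-1 1 0.01 [[395. 381.]]
1 -1 0.06 [[189. 374.]]
1 -1 0.01 [[188. 432.]]
1 1 0.06 [[292. 445.]]
1 1 0.01 [[288. 501.]]
```

```bash
python3 -m crank '[[-0.003,0.007,0.06,-0.004],[-0.003,0.007,0.11,-0.004],[-0.003,0.007,0.15,-0.004],[-0.003,0.007,0.15,-0.004]]'
python3 -m crank '[[0,0,0.03,0],[0,0,0.06,0],[0,0,0.075,0],[0,0,0.075,0],[0,0,0.075,0]]'
python3 - <<'E'
from h import *
plan([("down",494,18.3,35,76.2)])
E
```

```text
clock: 4.35
position: [0.4917, 0.022, 0.065]
ee_rot: [0.117, 0.993, -0.001, -0.003]
ft_force: [-1.3, 0.6, -4.6]
grip_width: 0.45
grasp_force: 63.3
clock: 4.77
position: [0.4946, 0.0211, 0.039]
ee_rot: [0.118, 0.993, 0.0, -0.0]
ft_force: [-0.3, 0.5, -4.2]
grip_width: 0.452
grasp_force: 63.4
now [494.6  21.1  39. ] yang 76.5 tilt [-0.  0. -1.]
down [-0.    -0.007  0.01   0.005] dist 5 rows 1
```

```bash
python3 -m crank '[[0,-0.005,0,0],[0,-0.005,0.008,0],[0,-0.005,0.012,0],[0,-0.005,0.012,0]]'
python3 -m crank '[[0,0,0,0],[0,0,0,0],[0,0,0,0],[0,0,0,0]]' 0.4
python3 -m crank '[[0,0,-0.1,0],[0,0,-0.2,0],[0,0,-0.27,0],[0,0,-0.27,0]]'
python3 - <<'E'
from h import *
plan([("a",450,-120,150,85),("over cover",405,-262.5,120,90.2),("down",405,-262.5,23,90.2)])
E
```

```text
clock: 5.1
position: [0.4943, 0.0185, 0.034]
ee_rot: [0.118, 0.993, 0.0, 0.0]
ft_force: [-0.2, -0.9, -5.3]
grip_width: 0.453
grasp_force: 63.5
clock: 5.43
position: [0.4944, 0.0186, 0.0342]
ee_rot: [0.118, 0.993, 0.0, 0.0]
ft_force: [-0.4, -0.2, -0.3]
grip_width: 0.698
grasp_force: 0.0
clock: 5.77
position: [0.4973, 0.0187, 0.1479]
ee_rot: [0.118, 0.993, 0.002, 0.004]
ft_force: [1.4, -0.9, 0.6]
grip_width: 0.698
grasp_force: 0.0
now [497.3  18.7 147.9] yang 76.4 tilt [ 0.009  0.002 -1.   ]
a [ 0.034 -0.365 -0.005 -0.143] dist 147 rows 4
over cover [ 0.081 -0.365  0.075 -0.087] dist 152 rows 4
down [ 0.     0.     0.242 -0.   ] dist 97 rows 3
```

The weight is down and released. The spacer comes next, so I look at it and plan the approach.

Run:
```python
from h import *
T=imaging.camera("top");S=imaging.camera("scene")
im=cv2.resize(S["color"][180:260,285:385],None,fx=6,fy=6,interpolation=cv2.INTER_CUBIC);cv2.imwrite("pics/p2.png",im[...,::-1])
print(rect(S,(5,70,60),(19,255,255),(205,205,240,243),.018),rect(T,(5,70,60),(19,255,255),(375,160,405,192),.018))
plan([("a",500,-120,140,76.4),("over spacer",611,-273,120,119.3),("down",611,-273,23,119.3)])
```

```text
[(array([ 616.4, -269.8,   71.1,   41.7]), 29.6, array([220.9, 223.2]))] [(array([ 609.8, -273.2,   64.3,   42.7]), 29.2, array([390.4, 175.8]))]
now [494.9  18.7 143.1] yang 76.4 tilt [ 0.003  0.001 -1.   ]
a [-0.094 -0.334  0.008  0.001] dist 139 rows 4
over spacer [-0.36  -0.307  0.05  -0.715] dist 190 rows 6
down [ 0.     0.     0.242 -0.   ] dist 97 rows 3
```

View pics/p2.png

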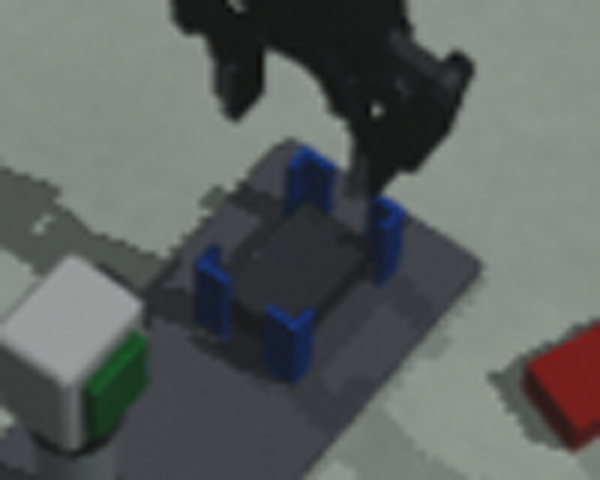

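The picture shows the weight lying flat and square between the four guides, centred near (295,258). I'll go to the spacer.

```bash
python3 -m crank '[[-0.024,-0.09,0.002,-0.1],[-0.048,-0.18,0.004,-0.2],[-0.07,-0.26,0.008,-0.3],[-0.094,-0.334,0.008,-0.3],[-0.094,-0.334,0.008,-0.3]]' 0.6
python3 - <<'E'
from h import *
plan([("over spacer",611,-273,120,119.3),("down",611,-273,24,119.3)])
E
```

```text
clock: 6.28
position: [0.4978, -0.1269, 0.1375]
ee_rot: [-0.035, 0.999, -0.001, -0.001]
ft_force: [-0.2, -0.0, 0.4]
grip_width: 0.8
grasp_force: 0.0
now [ 497.8 -126.9  137.5] yang 94.0 tilt [-0.002 -0.003 -1.   ]
over spacer [-0.257 -0.384  0.044 -0.421] dist 186 rows 5
down [ 0.    0.    0.24 -0.  ] dist 96 rows 3
```

```bash
python3 -m crank '[[-0.055,-0.08,0.01,-0.1],[-0.11,-0.16,0.02,-0.2],[-0.165,-0.24,0.03,-0.3],[-0.22,-0.32,0.04,-0.4],[-0.257,-0.384,0.044,-0.421]]'
python3 -m crank '[[0,0,0,0],[0,0,0,0]]'
python3 - <<'E'
from h import *
plan([("down",611,-273,24,119.3)])
E
```

```text
clock: 6.7
position: [0.6142, -0.2667, 0.1181]
ee_rot: [-0.259, 0.966, 0.001, -0.001]
ft_force: [0.5, -0.4, 1.0]
grip_width: 0.799
grasp_force: 0.0
clock: 6.87
position: [0.6127, -0.2668, 0.1185]
ee_rot: [-0.255, 0.967, 0.001, -0.002]
ft_force: [-0.0, 1.0, 0.3]
grip_width: 0.801
grasp_force: 0.0
now [ 612.7 -266.8  118.5] yang 119.5 tilt [-0.004  0.    -1.   ]
down [ 0.011 -0.011  0.236  0.004] dist 95 rows 3
```

```bash
python3 -m crank '[[0.011,-0.011,0.08,0],[0.011,-0.011,0.15,0],[0.011,-0.011,0.21,0],[0.011,-0.011,0.236,0],[0.011,-0.011,0.236,0]]'
python3 -m crank '[[0,0,0,0],[0,0,0,0],[0,0,0,0],[0,0,0,0],[0,0,0,0]]' -1 35
python3 -m crank '[[0,0,-0.1,0],[0,0,-0.2,0],[0,0,-0.3,0],[0,0,-0.3,0],[0,0,-0.3,0]]'
python3 - <<'E'
from h import *
plan([("a",505,-120,150,95),("over",494.4,18.5,145,76.4),("down",494.4,18.5,60,76.4)])
E
```

```text
clock: 7.28
position: [0.61, -0.2692, 0.0235]
ee_rot: [-0.257, 0.967, 0.002, -0.002]
ft_force: [0.4, -0.3, 0.8]
grip_width: 0.799
grasp_force: 0.0
clock: 7.7
position: [0.6133, -0.2716, 0.0289]
ee_rot: [-0.256, 0.967, -0.001, 0.001]
ft_force: [-1.0, 1.0, 7.1]
grip_width: 0.454
grasp_force: 35.9
clock: 8.12
position: [0.6137, -0.2722, 0.1507]
ee_rot: [-0.256, 0.967, -0.002, 0.003]
ft_force: [-0.3, -0.0, -1.8]
grip_width: 0.45
grasp_force: 35.6
now [ 613.7 -272.2  150.7] yang 119.7 tilt [ 0.006 -0.002 -1.   ]
a [0.048 0.465 0.002 0.411] dist 187 rows 5
over [-0.004  0.347  0.012  0.31 ] dist 139 rows 4
down [ 0.     0.     0.212 -0.   ] dist 85 rows 3
```

```bash
python3 -m crank '[[0.01,0.09,0,0.1],[0.02,0.18,0,0.2],[0.03,0.27,0,0.3],[0.04,0.36,0,0.4],[0.048,0.45,0,0.411]]'
python3 -m crank '[[0,0,0,0],[0,0,0,0]]'
python3 - <<'E'
from h import *
plan([("over",494.4,18.5,145,76.4),("down",494.4,18.5,60,76.4)])
E
```

```text
clock: 8.53
position: [0.5043, -0.1231, 0.1456]
ee_rot: [-0.041, 0.999, 0.0, -0.001]
ft_force: [0.2, 0.6, -0.7]
grip_width: 0.45
grasp_force: 35.6
clock: 8.7
position: [0.5052, -0.1225, 0.1462]
ee_rot: [-0.046, 0.999, 0.001, -0.0]
ft_force: [-0.7, -0.2, -1.1]
grip_width: 0.451
grasp_force: 35.6
now [ 505.2 -122.5  146.2] yang 95.2 tilt [-0.001  0.001 -1.   ]
over [-0.005  0.353  0.003  0.314] dist 141 rows 4
down [ 0.     0.     0.212 -0.   ] dist 85 rows 3
```

```bash
python3 -m crank '[[-0.001,0.09,0.003,0.1],[-0.003,0.18,0.003,0.2],[-0.005,0.27,0.003,0.314],[-0.005,0.353,0.003,0.314],[-0.005,0.353,0.003,0.314]]'
python3 -m crank '[[0,0,0,0],[0,0,0,0],[0,0,0,0]]'
python3 - <<'E'
from h import *
S=imaging.camera("scene")
im=cv2.resize(S["color"][150:250,285:385],None,fx=6,fy=6,interpolation=cv2.INTER_CUBIC);cv2.imwrite("pics/p3.png",im[...,::-1])
o=readout.get_obs();Rm=R.from_quat(o["ee_rot"]).as_matrix()
for d in (24,29):
 for sx,sy in ((-32,-20),(-32,20),(32,20)): print(d,sx,sy,((proj(S,o["position"]+Rm@np.array([sx,sy,d])/1000)-[285,150])*6).round())
plan([("down",494.4,18.5,62,76.4)])
E
```

```text
clock: 9.12
position: [0.4957, 0.0228, 0.145]
ee_rot: [0.117, 0.993, 0.001, -0.0]
ft_force: [-0.6, 0.2, -0.5]
grip_width: 0.451
grasp_force: 35.7
clock: 9.37
position: [0.4961, 0.0145, 0.1453]
ee_rot: [0.121, 0.993, -0.0, -0.0]
ft_force: [0.4, 0.6, -0.4]
grip_width: 0.453
grasp_force: 35.7
24 -32 -20 [[208. 357.]]
24 -32 20 [[283. 407.]]
24 32 20 [[373. 309.]]
29 -32 -20 [[208. 363.]]
29 -32 20 [[282. 413.]]
29 32 20 [[372. 316.]]
now [496.1  14.6 145.3] yang 76.1 tilt [-0. -0. -1.]
down [ 0.006  0.009  0.208 -0.006] dist 83 rows 3
```

View pics/p3.png

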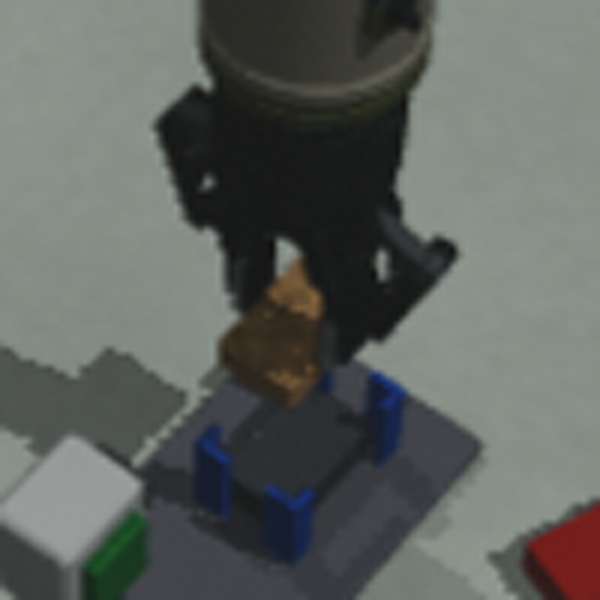

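The spacer is level, with its near corners at (220,362) and (293,407). That puts it about 3 mm toward the robot relative to the TCP, so I compensate and lower in stages.

```bash
python3 -m crank '[[-0.004,0.004,0.06,0],[-0.004,0.004,0.1,0],[-0.004,0.004,0.1,0],[-0.004,0.004,0.1,0],[-0.004,0.004,0.1,0]]'
python3 - <<'E'
from h import *
plan([("down",497,17.9,62,76.4)])
E
```

```text
clock: 9.83
position: [0.4983, 0.0168, 0.1064]
ee_rot: [0.121, 0.993, 0.0, 0.0]
ft_force: [-0.7, 0.3, 0.4]
grip_width: 0.451
grasp_force: 35.6
now [498.3  16.8 106.4] yang 76.1 tilt [ 0.001  0.    -1.   ]
down [ 0.004  0.002  0.111 -0.004] dist 44 rows 2
```

```bash
python3 -m crank '[[0.003,0.002,0.04,-0.004],[0.003,0.002,0.08,-0.004],[0.003,0.002,0.1,-0.004],[0.003,0.002,0.1,-0.004],[0.003,0.002,0.1,-0.004]]'
python3 -m crank '[[0,0,0.005,0],[0,0,0.01,0],[0,0,0.01,0]]'
python3 - <<'E'
from h import *
plan([("down",497,17.9,60,76.4)])
E
```

```text
clock: 10.25
position: [0.4971, 0.0184, 0.0661]
ee_rot: [0.118, 0.993, 0.0, 0.0]
ft_force: [0.4, -0.4, -0.4]
grip_width: 0.448
grasp_force: 35.7
clock: 10.5
position: [0.4976, 0.0186, 0.0628]
ee_rot: [0.118, 0.993, 0.0, 0.001]
ft_force: [-1.7, -0.8, 7.5]
grip_width: 0.449
grasp_force: 36.4
now [497.6  18.6  62.8] yang 76.4 tilt [ 0.002  0.001 -1.   ]
down [ 0.001 -0.002  0.007  0.   ] dist 3 rows 1
```

Contact at 62.8 mm matches the 28.9 mm grip offset, so the spacer is seated. I release it and go for the cover.

```bash
python3 -m crank '[[0,0,0,0],[0,0,0,0],[0,0,0,0],[0,0,0,0]]' 0.3
python3 -m crank '[[0,0,-0.08,0],[0,0,-0.16,0],[0,0,-0.23,0],[0,0,-0.23,0],[0,0,-0.23,0]]'
python3 - <<'E'
from h import *
S=imaging.camera("scene");T=imaging.camera("top")
im=cv2.resize(S["color"][170:250,285:385],None,fx=6,fy=6,interpolation=cv2.INTER_CUBIC);cv2.imwrite("pics/p4.png",im[...,::-1])
print(rect(T,(20,120,60),(35,255,255),(375,220,405,250),.018))
plan([("mid",450,-122,145,83),("over cover",405,-263,120,90.2),("down",405,-263,24,90.2)])
E
```

```text
clock: 10.83
position: [0.4968, 0.0186, 0.0615]
ee_rot: [0.118, 0.993, 0.0, 0.0]
ft_force: [-0.1, 0.4, 0.2]
grip_width: 0.648
grasp_force: 0.0
clock: 11.25
position: [0.4977, 0.0187, 0.155]
ee_rot: [0.118, 0.993, 0.001, 0.002]
ft_force: [-0.7, -1.8, -1.2]
grip_width: 0.646
grasp_force: 0.0
[(array([ 403.6, -262.5,   62.8,   41.4]), 0.3, array([389.1, 234.6]))]
now [496.3  18.5 152.8] yang 76.4 tilt [-0.001 -0.    -1.   ]
mid [ 0.03  -0.369  0.019 -0.109] dist 148 rows 4
over cover [ 0.069 -0.364  0.062 -0.12 ] dist 150 rows 4
down [ 0.    0.    0.24 -0.  ] dist 96 rows 3
```

View pics/p4.png

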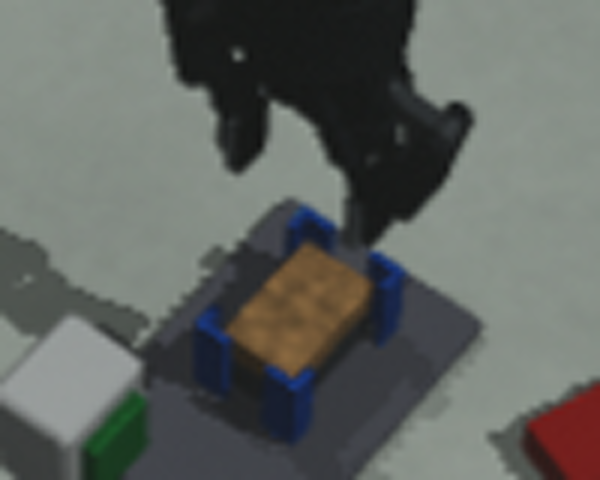

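The spacer lies flat and square on the weight, centred at (300,308) in the crop. On to the cover.

```bash
python3 -m crank '[[0.008,-0.09,0.005,-0.05],[0.016,-0.18,0.01,-0.109],[0.024,-0.27,0.019,-0.109],[0.03,-0.369,0.019,-0.109],[0.03,-0.369,0.019,-0.109]]' 0.6
python3 -m crank '[[0.017,-0.09,0.015,-0.05],[0.034,-0.18,0.03,-0.12],[0.05,-0.27,0.05,-0.12],[0.069,-0.364,0.062,-0.12],[0.069,-0.364,0.062,-0.12]]'
python3 -m crank '[[0,0,0,0],[0,0,0,0],[0,0,0,0]]'
python3 - <<'E'
from h import *
plan([("down",404,-263,24,90.2)])
E
```

```text
clock: 11.77
position: [0.447, -0.129, 0.1446]
ee_rot: [0.066, 0.998, -0.001, -0.001]
ft_force: [-0.3, -0.7, 0.5]
grip_width: 0.798
grasp_force: 0.0
clock: 12.18
position: [0.401, -0.2693, 0.1194]
ee_rot: [0.003, 1.0, -0.001, -0.002]
ft_force: [-0.0, -0.3, -0.3]
grip_width: 0.803
grasp_force: 0.0
clock: 12.43
position: [0.4056, -0.262, 0.1206]
ee_rot: [-0.002, 1.0, 0.0, -0.0]
ft_force: [-0.1, 0.5, 0.1]
grip_width: 0.802
grasp_force: 0.0
now [ 405.6 -262.   120.6] yang 90.3 tilt [-0.001  0.001 -1.   ]
down [ 0.004 -0.003  0.241  0.001] dist 97 rows 3
```

```bash
python3 -m crank '[[0.003,-0.002,0.08,0],[0.003,-0.002,0.15,0],[0.003,-0.002,0.21,0],[0.003,-0.002,0.24,0],[0.003,-0.002,0.24,0]]'
python3 -m crank '[[0,0,0,0],[0,0,0,0],[0,0,0,0],[0,0,0,0],[0,0,0,0]]' -1 35
python3 -m crank '[[0,0,0,0],[0,0,0,0]]'
python3 -m crank '[[0,0,-0.1,0],[0,0,-0.2,0],[0,0,-0.3,0],[0,0,-0.35,0],[0,0,-0.35,0]]'
python3 -m crank '[[0,0,0,0],[0,0,0,0]]'
python3 - <<'E'
from h import *
plan([("mid",450,-122,162,83),("over",496,18,162,76.4)])
E
```

```text
clock: 12.85
position: [0.4029, -0.2619, 0.0225]
ee_rot: [-0.003, 1.0, 0.001, -0.002]
ft_force: [-0.1, 0.9, 0.9]
grip_width: 0.799
grasp_force: 0.0
clock: 13.27
position: [0.4052, -0.2641, 0.0264]
ee_rot: [-0.002, 1.0, -0.0, 0.001]
ft_force: [-1.1, 2.1, 7.0]
grip_width: 0.456
grasp_force: 36.0
clock: 13.43
position: [0.4052, -0.2641, 0.0264]
ee_rot: [-0.002, 1.0, -0.0, 0.001]
ft_force: [-1.1, 2.0, 7.6]
grip_width: 0.456
grasp_force: 36.0
clock: 13.85
position: [0.4065, -0.2654, 0.1704]
ee_rot: [-0.001, 1.0, -0.001, 0.004]
ft_force: [1.2, -0.3, -0.7]
grip_width: 0.455
grasp_force: 35.8
clock: 14.02
position: [0.4038, -0.2637, 0.1646]
ee_rot: [-0.002, 1.0, 0.0, -0.0]
ft_force: [-0.1, 0.5, -1.1]
grip_width: 0.455
grasp_force: 35.8
now [ 403.8 -263.7  164.6] yang 90.2 tilt [-0.     0.001 -1.   ]
mid [-0.117  0.354  0.007  0.12 ] dist 149 rows 4
over [-0.071  0.361  0.     0.11 ] dist 147 rows 4
```

```bash
python3 -m crank '[[-0.03,0.09,0.002,0.06],[-0.06,0.18,0.004,0.12],[-0.09,0.27,0.007,0.12],[-0.117,0.354,0.007,0.12],[-0.117,0.354,0.007,0.12]]'
python3 -m crank '[[-0.018,0.09,0,0.05],[-0.036,0.18,0,0.11],[-0.054,0.27,0,0.11],[-0.071,0.361,0,0.11],[-0.071,0.361,0,0.11]]'
python3 -m crank '[[0,0,0,0],[0,0,0,0],[0,0,0,0],[0,0,0,0]]'
python3 - <<'E'
from h import *
S=imaging.camera("scene")
im=cv2.resize(S["color"][140:240,285:385],None,fx=6,fy=6,interpolation=cv2.INTER_CUBIC);cv2.imwrite("pics/p5.png",im[...,::-1])
o=readout.get_obs();Rm=R.from_quat(o["ee_rot"]).as_matrix()
for sx,sy in ((-32,-20),(-32,20),(32,20)): print(sx,sy,((proj(S,o["position"]+Rm@np.array([sx,sy,26.4])/1000)-[285,140])*6).round())
plan([("down",495.8,18.2,92,76.4),("down",495.8,18.2,78,76.4)])
E
```

```text
clock: 14.43
position: [0.4514, -0.1153, 0.1608]
ee_rot: [0.057, 0.998, 0.001, -0.001]
ft_force: [0.1, 0.7, -0.8]
grip_width: 0.453
grasp_force: 35.8
clock: 14.85
position: [0.4968, 0.0249, 0.1608]
ee_rot: [0.114, 0.993, 0.001, -0.001]
ft_force: [0.3, 1.6, -0.6]
grip_width: 0.456
grasp_force: 35.8
clock: 15.18
position: [0.4959, 0.0161, 0.162]
ee_rot: [0.12, 0.993, -0.0, -0.0]
ft_force: [1.6, -1.0, -0.1]
grip_width: 0.453
grasp_force: 35.8
-32 -20 [[212. 400.]]
-32 20 [[288. 449.]]
32 20 [[379. 351.]]
now [496.   16.3 162.1] yang 76.3 tilt [-0. -0. -1.]
down [ 0.002  0.005  0.175 -0.002] dist 70 rows 2
down [ 0.     0.     0.035 -0.   ] dist 14 rows 1
```

View pics/p5.png

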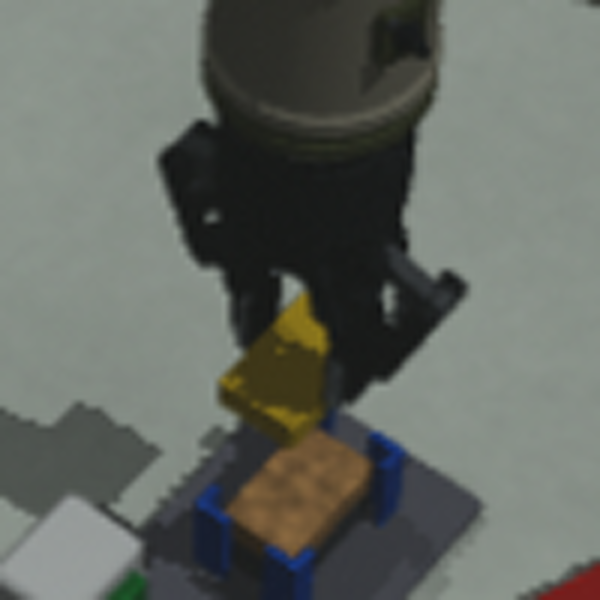

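The cover is level, with its corners at (218,400) and (293,447), as predicted to within about 1 px. I'll lower it.

```bash
python3 -m crank '[[0,0.004,0.06,0],[0,0.004,0.11,0],[0,0.004,0.15,0],[0,0.004,0.165,0],[0,0.004,0.165,0]]'
python3 -m crank '[[0,0,0,0],[0,0,0,0],[0,0,0,0]]'
python3 - <<'E'
from h import *
plan([("down",496,18.2,78,76.4)])
E
```

```text
clock: 15.65
position: [0.4957, 0.0184, 0.0951]
ee_rot: [0.119, 0.993, -0.0, -0.001]
ft_force: [-0.0, -0.7, -0.2]
grip_width: 0.456
grasp_force: 35.8
clock: 15.9
position: [0.4974, 0.0191, 0.0974]
ee_rot: [0.119, 0.993, 0.0, 0.001]
ft_force: [-0.4, 0.4, -0.8]
grip_width: 0.455
grasp_force: 35.8
now [497.4  19.1  97.4] yang 76.4 tilt [ 0.002  0.001 -1.   ]
down [ 0.003 -0.003  0.048 -0.001] dist 19 rows 1
```

```bash
python3 -m crank '[[0.002,-0.001,0.02,0],[0.002,-0.001,0.035,0],[0.002,-0.001,0.043,0],[0.002,-0.001,0.05,0],[0.002,-0.001,0.05,0]]'
python3 -m crank '[[0,0,0,0],[0,0,0,0]]'
```

```text
clock: 16.32
position: [0.4959, 0.0189, 0.0779]
ee_rot: [0.119, 0.993, 0.0, -0.0]
ft_force: [-12.2, -1.5, 27.4]
grip_width: 0.455
grasp_force: 39.5
clock: 16.48
position: [0.4959, 0.0189, 0.0778]
ee_rot: [0.119, 0.993, 0.0, -0.0]
ft_force: [-12.0, -1.1, 27.0]
grip_width: 0.456
grasp_force: 39.5
```

It reads 77.8 mm against 78.4 mm expected, so the cover is seated. I release, rise and look.

```bash
python3 -m crank '[[0,0,-0.004,0],[0,0,-0.004,0],[0,0,-0.004,0],[0,0,-0.004,0]]' 0.3
python3 -m crank '[[0,0,-0.1,0],[0,0,-0.2,0],[0,0,-0.3,0],[0,0,-0.4,0],[0,0,-0.45,0]]'
python3 -m crank '[[0,0,0,0],[0,0,0,0],[0,0,0,0]]' 0.9
python3 - <<'E'
from h import *
S=imaging.camera("scene");T=imaging.camera("top")
a=cv2.resize(S["color"][170:270,270:370],None,fx=4,fy=4,interpolation=cv2.INTER_CUBIC)
b=cv2.resize(T["color"][140:240,270:370],None,fx=4,fy=4,interpolation=cv2.INTER_CUBIC);cv2.imwrite("pics/p6.png",np.hstack([a,b])[...,::-1])
print(rect(S,(20,120,60),(35,255,255),(300,190,360,250),.070))
print("green",rect(S,(45,100,20),(80,255,255),(280,215,320,260),.165))
plan([("over",645,-20,272,76.4),("grip",645,-20,167,76.4)])
E
```

```text
clock: 16.82
position: [0.4956, 0.0189, 0.0775]
ee_rot: [0.119, 0.993, -0.0, -0.0]
ft_force: [-0.5, 0.6, 0.2]
grip_width: 0.652
grasp_force: 0.0
clock: 17.23
position: [0.497, 0.0189, 0.2625]
ee_rot: [0.119, 0.993, 0.001, 0.002]
ft_force: [0.8, 0.9, -0.4]
grip_width: 0.647
grasp_force: 0.0
clock: 17.48
position: [0.4954, 0.0189, 0.2568]
ee_rot: [0.119, 0.993, -0.0, -0.001]
ft_force: [0.6, 1.0, -1.5]
grip_width: 0.953
grasp_force: 0.0
[(array([500.2,  22.2,  69.9,  46.3]), -14.3, array([334.9, 218.9]))]
green [(array([650.3,   4.8,  45.5,  19.1]), -9.6, array([303.8, 243.8]))]
now [495.1  18.8 256.4] yang 76.4 tilt [-0.002 -0.001 -1.   ]
over [-0.387 -0.006 -0.039 -0.   ] dist 156 rows 4
grip [ 0.     0.     0.262 -0.   ] dist 105 rows 3
```

View pics/p6.png

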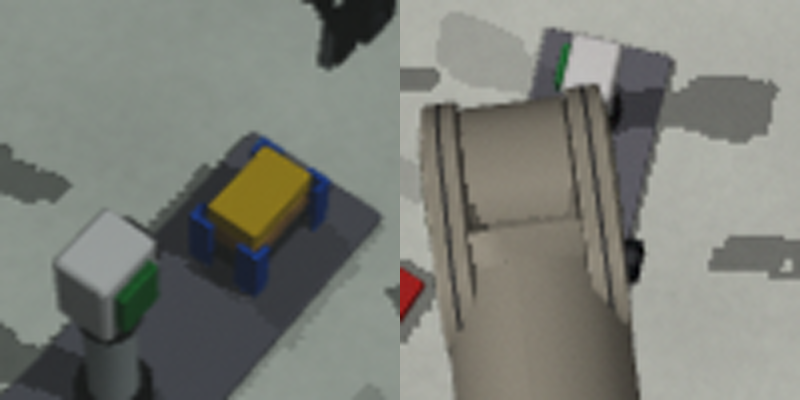

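The cover sits flat and square in the guides, centred at (262,198) in the left half. The mast is at about (645,-19) and the button face agrees in both views. I'll move over the camera.

```bash
python3 -m crank '[[-0.09,0,-0.02,0],[-0.18,0,-0.03,0],[-0.27,0,-0.03,0],[-0.36,0,-0.03,0],[-0.387,0,-0.03,0]]' 1 60
python3 -m crank '[[0,0,0,0],[0,0,0,0],[0,0,0,0],[0,0,0,0]]'
python3 - <<'E'
from h import *
S=imaging.camera("scene")
cv2.imwrite("pics/c1.png",cv2.resize(S["color"][150:290,240:380],None,fx=4,fy=4,interpolation=cv2.INTER_CUBIC)[...,::-1])
plan([("grip",645.1,-17.7,161,76.2)])
E
```

```text
clock: 18.0
position: [0.6488, -0.0188, 0.2668]
ee_rot: [0.119, 0.993, -0.001, -0.001]
ft_force: [-0.1, 0.7, -0.6]
grip_width: 0.998
grasp_force: 0.0
clock: 18.33
position: [0.6454, -0.0172, 0.27]
ee_rot: [0.118, 0.993, 0.0, -0.0]
ft_force: [0.4, 0.3, -0.4]
grip_width: 1.002
grasp_force: 0.0
now [645.5 -17.2 270.3] yang 76.4 tilt [ 0.     0.001 -1.   ]
grip [ 0.001 -0.002  0.273  0.003] dist 109 rows 3
```

View pics/c1.png

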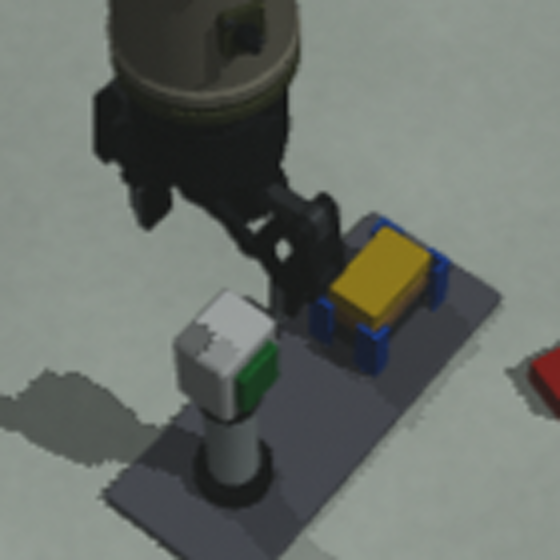

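The fingers, at (150,215) and (295,305), straddle the camera head at (225,335). I descend and pinch.

```bash
python3 -m crank '[[0.001,-0.002,0.08,0],[0.001,-0.002,0.15,0],[0.001,-0.002,0.21,0],[0.001,-0.002,0.26,0],[0.001,-0.002,0.273,0]]'
python3 -m crank '[[0,0,0,0],[0,0,0,0]]'
python3 -m crank '[[0,0,0,0],[0,0,0,0],[0,0,0,0],[0,0,0,0],[0,0,0,0]]' -1 60
python3 -m crank '[[0,0,0,0],[0,0,0,0]]'
```

```text
clock: 18.8
position: [0.6435, -0.0177, 0.1576]
ee_rot: [0.118, 0.993, -0.0, -0.002]
ft_force: [-0.3, 0.1, 0.1]
grip_width: 0.996
grasp_force: 0.0
clock: 18.97
position: [0.6459, -0.0181, 0.1621]
ee_rot: [0.119, 0.993, 0.0, 0.001]
ft_force: [0.3, -0.6, 0.9]
grip_width: 1.0
grasp_force: 0.0
clock: 19.38
position: [0.6464, -0.0174, 0.1622]
ee_rot: [0.118, 0.993, 0.001, 0.001]
ft_force: [-0.8, 2.8, 6.9]
grip_width: 0.476
grasp_force: 63.7
clock: 19.55
position: [0.6464, -0.0173, 0.1622]
ee_rot: [0.118, 0.993, 0.001, 0.001]
ft_force: [-0.9, 1.5, 5.7]
grip_width: 0.479
grasp_force: 63.6
```

The width is about 2 mm more than on the 40 mm parts, i.e. 42 mm, so the button is in. I pull up gently.

```bash
python3 -m crank '[[0,0,-0.025,0],[0,0,-0.05,0],[0,0,-0.075,0],[0,0,-0.1,0],[0,0,-0.125,0]]'
python3 -m crank '[[0,0,-0.02,0],[0,0,-0.04,0],[0,0,-0.06,0],[0,0,-0.08,0],[0,0,-0.1,0]]'
python3 -m crank '[[0,0,-0.01,0],[0,0,-0.015,0],[0,0,-0.02,0],[0,0,-0.025,0],[0,0,-0.025,0]]'
python3 -m crank '[[0,0,0,0],[0,0,0,0],[0,0,0,0]]'
```

```text
clock: 19.97
position: [0.6462, -0.0173, 0.2111]
ee_rot: [0.118, 0.993, 0.001, 0.001]
ft_force: [5.1, 2.8, -4.0]
grip_width: 0.477
grasp_force: 62.8
clock: 20.38
position: [0.6462, -0.0173, 0.2505]
ee_rot: [0.118, 0.993, 0.001, 0.0]
ft_force: [6.3, 2.8, -7.6]
grip_width: 0.477
grasp_force: 62.6
clock: 20.8
position: [0.6462, -0.0173, 0.2606]
ee_rot: [0.118, 0.993, 0.001, 0.0]
ft_force: [4.8, 2.7, -6.3]
grip_width: 0.476
grasp_force: 62.8
clock: 21.05
position: [0.6462, -0.0173, 0.2604]
ee_rot: [0.118, 0.993, 0.001, 0.0]
ft_force: [5.4, 2.2, -6.0]
grip_width: 0.477
grasp_force: 62.8
```

```bash
python3 -m crank '[[0,0,-0.003,0],[0,0,-0.006,0],[0,0,-0.009,0],[0,0,-0.009,0],[0,0,-0.009,0]]'
python3 -m crank '[[0,0,0,0],[0,0,0,0]]'
```

```text
clock: 21.47
position: [0.6461, -0.0173, 0.2625]
ee_rot: [0.118, 0.993, 0.0, -0.0]
ft_force: [8.2, 2.8, -14.8]
grip_width: 0.473
grasp_force: 63.7
clock: 21.63
position: [0.6461, -0.0173, 0.2625]
ee_rot: [0.118, 0.993, 0.0, -0.0]
ft_force: [8.8, 2.7, -14.5]
grip_width: 0.482
grasp_force: 63.7
```

The rise is 100.3 mm and the force has climbed to 14.5 N, so it is at the second stop. One slight extra pull, then a final look.

```bash
python3 -m crank '[[0,0,-0.002,0],[0,0,-0.003,0],[0,0,-0.003,0],[0,0,-0.003,0]]'
python3 - <<'E'
from h import *
S=imaging.camera("scene")
cv2.imwrite("pics/end.png",cv2.resize(S["color"][130:290,230:390],None,fx=3.5,fy=3.5,interpolation=cv2.INTER_CUBIC)[...,::-1])
E
```

```text
clock: 21.97
position: [0.646, -0.0172, 0.2627]
ee_rot: [0.118, 0.993, 0.0, -0.001]
ft_force: [10.4, 2.1, -21.0]
grip_width: 0.477
grasp_force: 63.7
```

View pics/end.png

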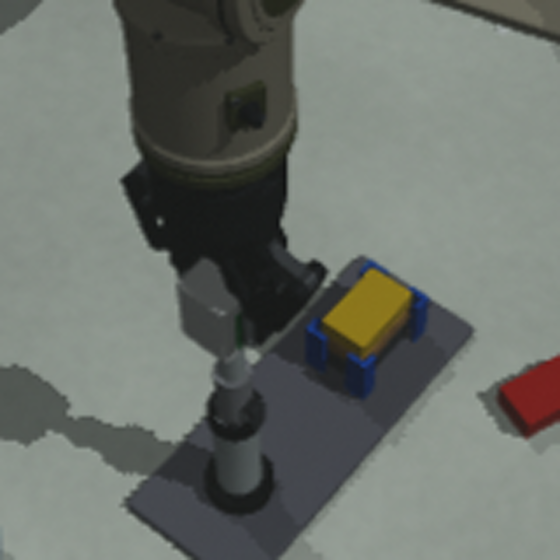

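The picture shows both tube sections out at (235,385), the camera gripped at (215,310), and the stack seated at (367,318).

```bash
python3 -c "
from workcell import manip
print(manip.hand_in())"
```

```text
the job is handed in; nothing more can be done
None
```

The job is handed in at about 22 s: weight, spacer and cover are stacked square in the pocket, and the gripper is still holding the camera, button pressed, at the second stop (about 100 mm up); the pump bottle, teether and giraffe were not touched.

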